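# Hold the dust gate half open with the push stick

## Task

Pull the red-topped wooden push stick up out of its holder and, with the stick's lower end, push the orange paddle of the spring-loaded dust gate away from its stop until the gate is half open, the paddle over the green line. Touch the gate only with the stick, not with the gripper, and leave everything else where it is. Finish while holding it there: the stick still in the gripper, pressing against the spring with the gate steady at half.

Things in the scene. Friction and masses are not known exactly. Their poses are not given: they have to be found in the camera images.
- stick: wooden push stick with a red top and a black rubber foot: a straight 18 x 18 mm square bar, 150 mm long, 60 g (+-30%), standing in one of the three sockets of the holder. Origin: centre of its lower end; z runs up along the stick, x and y square to its sides. It stands 10 mm above the bench in its socket and sticks out 100 mm above the holder
- stick_tip (a point): centre of the push stick's lower (black) end, the same point as the stick's origin
- holder: dark wooden holder block fixed on the bench, 70 (its x) x 190 (its y) x 60 mm high, with three 21 mm square sockets 50 mm deep at its y = -60, 0 and +60 mm; the push stick, a sanding stick and a drift stand in them in any order. Origin: centre of underside
- housing: grey metal dust-gate housing, fixed; black hose off its far end. 280 mm along its x (-120 to +160), 130 wide; top plate 50 mm above the bench; the 50 mm round port at x = +72 has a rim 12 mm higher. Origin: underside, below the slot line; x points the way the gate opens. Marks beside the slot: white at closed (x = -70) and fully open (-10), green at half (-40)
- gate (a joint): travel of the yellow gate blade with its orange paddle, in m: 0 = shut against its stop (start), 0.06 = fully open, 0.03 = half. A spring pushes it shut: about 1.8 N at 0, 4.5 N at half, 7.2 N at full; plus 0.3 N friction
- paddle (a point): centre of the orange paddle's pushing face, 18 mm above the top plate; moves with the gate, x points the way it opens (push along +x). The paddle is 44 mm wide, 6 mm thick and reaches from 4 to 32 mm above the top plate; a horn at each side stands out 12 mm from the pushing face, leaving a 32 mm wide pocket for the stick
- half_mark (a point): point on the top plate midway between the two halves of the green mark; x points the way the gate opens. At half travel the paddle's 6 mm thickness is centred over the green line (its pushing face 3 mm short of it)
- sanding_stick: dark 18 mm square sanding stick, 110 mm long with a black top, in the holder; leave it. Origin: centre of its lower end
- drift: round steel drift punch, 18 mm thick, 115 mm long with a blue top, in the holder; leave it. Origin: centre of its lower end
- sanding_block: cork sanding block 60 x 90 x 33 mm, lying on the bench; leave it. Origin: centre of underside
- tape_measure: yellow tape measure 65 x 35 x 55 mm; leave it. Origin: centre of underside
- glue: orange-labelled glue bottle with green cap, 60 mm wide, 130 mm tall; leave it. Origin: centre of underside
- tin: round tin 100 mm wide, 60 mm tall; leave it. Origin: centre of underside
There are look-alikes about, which are no part of the job. Leave any purple or turquoise look-alike of the holder alone.

How it is judged:
On the way, in this order (a step that is already met when the one before it is completed fails the run):
1. the push stick is drawn right out of the holder and carried in the gripper (height (world z) of stick_tip above 0.062 m and contact force between the fingers and stick above 1 N), for 0.2 s.
2. the stick pushes the gate off its stop (value of joint gate above 0.01 m and contact force between stick and gate above 1 N), for 0.1 s.
At the end, for the whole second after the job is handed in: Through the last second the gate stands still at 24 to 36 mm of its 60 mm travel, pressed by the push stick with over 2.5 N; the fingers grip the stick, its lower end is over 45 mm above the bench and clear of the holder, and the gripper does not touch the gate (value of joint gate between 0.024 and 0.036 m and velocity of joint gate between -0.01 and 0.01 m/s and contact force between stick and gate above 2.5 N and contact force between the fingers and stick above 2 N and height (world z) of stick_tip above 0.045 m and not (contact force between any of the fingers, the arm and gate above 0.5 N) and contact force between stick and holder below 0.2 N); the arm keeps its last pose, push and grip.
It fails at once if the gripper or arm pushes the gate directly (more than 1 N) (contact force between any of the fingers, the arm and gate above 1 N).
It fails at once if another tool is pulled from the holder or something else on the bench is shifted by more than 30 mm (distance of any of sanding_stick, drift, sanding_block, tape_measure, glue, tin from where it was at the start of the episode above 0.03 m).
It also fails if it takes over 38 s, if anything falls off the work surface, if the arm or the gripper's body presses on something with over 40 N, if the wrist force passes 120 N, or if a joint passes its speed limit or range.

## Robot

A 6-joint arm with a two-finger parallel gripper is mounted at the origin on the work surface. World frame = base frame: x ahead of the robot, y to its left, z up, the work surface at z = 0. Lengths are in m, angles in rad, forces in N, time in s.
With the tool pointing down it reaches from about 0.35 to 0.85 m from the base axis. Payload 8.1 kg.
Tool frame: the origin (TCP) lies where the fingers leave the gripper's body, on its centre line; the fingertips stand 84 mm ahead of it and the grasp point (between the pads) lies 65 mm ahead of it (robot.hold_point_z is the distance from the TCP to the grasp point, in m); z points along the fingers, y is the direction in which the jaws open and shut (so a half turn about z gives the same grasp; the last joint's range is limited). The gripper opens to 93 mm and grips with 3 to 60 N. Pads are 15 mm wide; open, the fingers measure 128 mm over their backs; the gripper's body (75 mm by 188 mm) begins 65 mm behind the grasp point.
Start: joints at [-1.307, 0.13, 1.488, -0, 1.523, -0.085], TCP at [0.205, -0.564, 0.303] pointing down, gripper open.
Joint ranges: [-2.96, 2.96], [-0.89, 2.26], [0.02, 2.5], [-1.34, 4.48], [0, 2.73], [-2.66, 2.66]. Speed limits (rad/s): [2.39, 2.39, 2.79, 3.14, 3.14, 3.14].

## Interface

Orientations are given as a rotation vector (axis times angle).
In Python, from plant import robot gives the robot as it stands.
- The arm moves only by the tool drive_tool, never from a script. Its argument "rows" is text: rows parted by semicolons, each of 7 numbers parted by spaces: the shift along the world's x, y, z in m, then the turn, a rotation vector about the world's x, y, z in degrees, then the opening in per cent of the stroke, from 0 (shut) to 100 (fully open). In form: x y z rx ry rz grip; .... A call has 1 to 20 rows; each row shifts and turns the commanded pose from where the row before left it; what a row does not reach is not made up. A row lasts 1/8 s, in which the tool goes at most 62.5 mm and 10.7 degrees, less where a joint would pass 70% of its speed; a pose out of reach is approached as far as the arm can. A call is refused whole if a number of a shift passes 0.0625 or a number of a turn 10.7, either way. A call with a gripper value outside its range is refused whole. The fingers move at their own pace and stop on an object; "squeeze" is the grip in N (left out, the last holds). Time passes only in rows, so rows that do not move let the fingers close. It gives the time, the measured TCP pose, the force and the opening at its end, in the units of the state.
- robot.read_state(): the state, without advancing time (a new reading comes with each control period).
- robot.read_camera(name): name is "scene" or "top" or "wrist"; returns the picture (420x560x3 uint8, red, green, blue); there is no depth.
- robot.get_calibration(name): a dict with "K" (3x3 intrinsics, pixels), "R" (3x3) and "t" (3): a world point X has camera coordinates R X + t. Camera axes: x right, y down, z forward; pixel columns grow to the right and rows downward; lengths in m; the calibration is good to about 2 mm. The wrist camera is an equidistant fisheye: a pixel r from the principal point sees the ray r / f radians off the axis. A picture is of the moment at which its call begins: read the wrist's pose just before it. get_calibration takes no time and is no camera call; for the wrist camera it gives the pose at the moment of the call.
- robot.close_job(): hands the job in, once; it reports no verdict.
The state is a dict: "t": time; "q": joint angles; "dq": joint speeds; "joint_torque": joint torques, N m; "tool_pos": TCP position; "orientation": TCP orientation; "force": force on the tool from outside, world axes, zero at the start; "wrist_torque": the same for the moment, N m; "opening": finger opening in m.
Only numpy, scipy, OpenCV 4.12 (cv2) and the standard library are available. Lean on these libraries where they do the work, as an engineer would, in place of code of your own. Each camera call takes 0.05 s, during which the arm holds its last target. There are 200 camera calls.

## Working session

There is one attempt and no reset: what is moved stays moved. The work goes in short steps, Python scripts to look and compute and a tool call to move; the robot and the scene stay as the last step left them, time stands still between calls to the robot, and variables do not carry over. Pictures are saved under pics/ and viewed, about 8 in all and at most 12, crops included, and the job is handed in when it is done.

Besides the shell and the picture viewer there is one more tool, called after "Emit:" as name(argument=value, ...), one argument or row to a line, values as JSON. drive_tool: Moves the arm, as the interface text tells. Its arguments: {"type":"object","properties":{"rows":{"type":"string"},"squeeze":{"type":"number"}},"required":["rows"]}

```bash
mkdir -p pics
cat > h.py <<'E'
import numpy as np, cv2
from plant import robot
def shot(n,f):
    c=robot.get_calibration(n); im=robot.read_camera(n); cv2.imwrite('pics/'+f,im[:,:,::-1]); return im,c
def ray(c,uv,z,fish=False):
    K,R,t=[np.array(c[k]) for k in 'KRt']
    d=np.linalg.inv(K)@[uv[0],uv[1],1]
    if fish:
        r=np.hypot(d[0],d[1]); d=np.array([d[0]/r*np.sin(r),d[1]/r*np.sin(r),np.cos(r)]) if r>0 else d
    o=-R.T@t; d=R.T@d
    return o+d*(z-o[2])/d[2]
E
python3 - <<'E'
from h import *
for n in('scene','top'):
    im,c=shot(n,n+'0.png'); print(n,c)
print(robot.read_state())
E
```

```text
scene {'K': array([[413.33617632,   0.        , 275.37928841],
       [  0.        , 413.33617632, 208.08348125],
       [  0.        ,   0.        ,   1.        ]]), 'R': array([[-0.69446666,  0.71923843,  0.0203011 ],
       [ 0.47532982,  0.47977467, -0.73748073],
       [-0.54016444, -0.50250606, -0.67506299]]), 't': array([ 0.40482439, -0.21461109,  1.33484698])}
top {'K': array([[401.66625847,   0.        , 277.333062  ],
       [  0.        , 401.66625847, 206.55475545],
       [  0.        ,   0.        ,   1.        ]]), 'R': array([[-0.01173301, -0.99986321,  0.01165747],
       [-0.98965597,  0.00994464, -0.1431159 ],
       [ 0.1429804 , -0.01321606, -0.98963728]]), 't': array([0.01307116, 0.59641313, 1.06883534])}
{'t': 0.1, 'q': array([-1.30741261e+00,  1.31084449e-01,  1.48913874e+00, -1.39453034e-05,
        1.52299140e+00, -8.53768767e-02]), 'dq': array([ 3.22401652e-04,  9.76540921e-05, -2.82769818e-03,  1.00080751e-04,
        5.54983574e-04,  1.84351306e-03]), 'joint_torque': array([ 1.28643856e-03, -5.61343288e+01, -4.93094516e+01,  7.70542910e-02,
        2.91191682e-02, -2.60743712e-05]), 'tool_pos': array([ 0.20497587, -0.56351759,  0.30181032]), 'orientation': array([-3.09235804e+00, -5.44780592e-01,  2.48123141e-04]), 'force': array([ 0.23152286,  0.04738368, -0.56156186]), 'wrist_torque': array([-0.00615726, -0.01718694, -0.02272378]), 'opening': 0.09281627010868779}
```

View pics/top0.png

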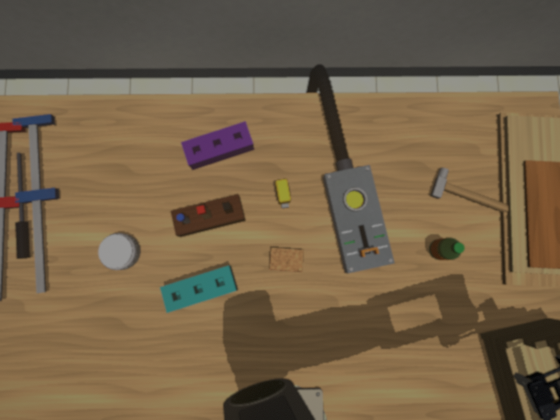

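View pics/scene0.png

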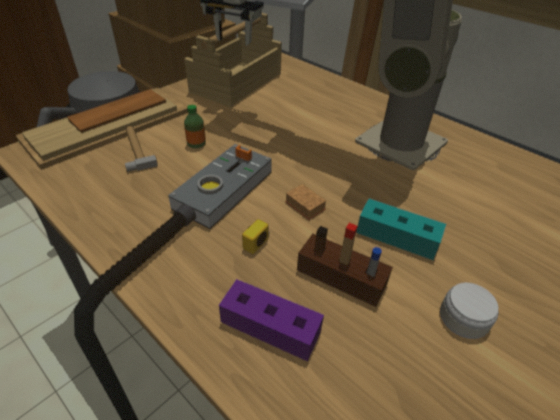

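The top view shows the holder at about (208,215) with the red stick in the middle socket (200,209), the paddle at (369,252), the green mark near (363,237) and the port at (355,200). The scene view agrees: black, red, blue tops in the holder.

```bash
cat > m.py <<'E'
from h import *
c=robot.get_calibration('top'); im=cv2.imread('pics/top0.png'); hsv=cv2.cvtColor(im,cv2.COLOR_BGR2HSV)
def blob(im,hsv,lo,hi,box,mn=6):
    m=cv2.inRange(hsv,np.array(lo),np.array(hi)); k=np.zeros_like(m); x0,y0,x1,y1=box; k[y0:y1,x0:x1]=255; m&=k
    n,l,s,ce=cv2.connectedComponentsWithStats(m)
    return m,[(ce[i],s[i]) for i in range(1,n) if s[i,4]>=mn]
if __name__=='__main__':
    for nm,lo,hi,box,z in [('red',(0,150,110),(8,255,255),(165,190,250,240),.16),('blue',(105,120,60),(130,255,255),(165,190,250,240),.125),
      ('green',(40,60,60),(85,255,255),(325,165,395,272),.05),('orange',(5,150,120),(18,255,255),(340,235,390,265),.075),('yellow',(22,100,100),(35,255,255),(325,165,395,272),.05)]:
        for ce,s in blob(im,hsv,lo,hi,box)[1]: print(nm,ce.round(1),s,ray(c,ce,z).round(4))
    m=cv2.inRange(hsv,np.array((0,0,70)),np.array((180,50,255))); k=np.zeros_like(m);k[163:275,318:398]=255
    cs=max(cv2.findContours(m&k,0,2)[0],key=cv2.contourArea); b=cv2.minAreaRect(cs); P=[ray(c,p,.05) for p in cv2.boxPoints(b)]; print('housing',b,np.round(P,4))
    m=cv2.inRange(hsv,np.array((0,0,0)),np.array((180,255,95))); k[:]=0;k[190:240,168:248]=255
    cs=max(cv2.findContours(m&k,0,2)[0],key=cv2.contourArea); b=cv2.minAreaRect(cs); P=[ray(c,p,.06) for p in cv2.boxPoints(b)]; print('holder',b,np.round(P,4))
E
python3 m.py; python3 -c "
import cv2
a=cv2.imread('pics/top0.png');cv2.imwrite('pics/c.png',cv2.hconcat([cv2.resize(a[180:245,165:250],None,fx=4.6,fy=4.6,interpolation=2),cv2.resize(a[160:280,315:400][:65*120//65],(390,299*1) if 0 else (212,299),interpolation=2)]))"
```

```text
red [200.2 209.3] [197 206   8   8  54] [0.5746 0.1983 0.16  ]
blue [180.1 216.8] [177 214   7   6  32] [0.5608 0.2553 0.125 ]
green [378.8 235.7] [374 234  10   4  22] [ 0.5123 -0.2692  0.05  ]
green [349.3 242. ] [345 241  10   3  21] [ 0.4961 -0.1879  0.05  ]
orange [369.4 250. ] [362 248  16   8  35] [ 0.473  -0.2358  0.075 ]
yellow [354.3 199.1] [346 191  17  17 237] [ 0.6142 -0.2062  0.05  ]
yellow [391.7 233.4] [389 232   6   4  16] [ 0.5181 -0.3049  0.05  ]
housing ((357.4117736816406, 215.64706420898438), (108.65596008300781, 47.53697967529297), 75.96376037597656) [[ 0.701  -0.117   0.05  ]
 [ 0.733  -0.2475  0.05  ]
 [ 0.4392 -0.3061  0.05  ]
 [ 0.41   -0.18    0.05  ]]
holder ((207.558837890625, 215.2353057861328), (27.8915958404541, 70.3353271484375), 75.96376037597656) [[0.5869 0.2979 0.06  ]
 [0.6321 0.1131 0.06  ]
 [0.5575 0.0947 0.06  ]
 [0.5133 0.2778 0.06  ]]
```

View pics/c.png

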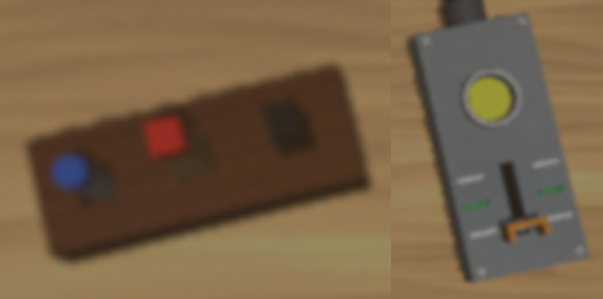

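Emit:
drive_tool(
  rows="0.023 0.0475 0 0 0 5.2 70;0.023 0.0475 0 0 0 5.2 70;0.023 0.0475 0 0 0 5.2 70;0.023 0.0475 0 0 0 5.2 70;0.023 0.0475 0 0 0 5.2 70;0.023 0.0475 0 0 0 5.2 70;0.023 0.0475 0 0 0 5.2 70;0.023 0.0475 0 0 0 5.2 70;0.023 0.0475 0 0 0 5.2 70;0.023 0.0475 0 0 0 5.2 70;0.023 0.0475 0 0 0 5.2 70;0.023 0.0475 0 0 0 5.2 70;0.023 0.0475 0 0 0 5.2 70;0.023 0.0475 0 0 0 5.2 70;0.023 0.0475 0 0 0 5.2 70;0.023 0.0475 0 0 0 5.2 70;0 0 0 0 0 0 70;0 0 0 0 0 0 70",
)

```text
t: 2.35
tool_pos: [0.5727, 0.196, 0.302]
orientation: [-1.951, -2.461, 0.002]
force: [-0.0, 0.4, -1.3]
opening: 0.0649
```

```bash
cat > w.py <<'E'
from h import *; from m import blob; import sys
from scipy.spatial.transform import Rotation as Ro
s=robot.read_state(); R=Ro.from_rotvec(s['orientation']).as_matrix()
print('t',s['t'],'tcp',s['tool_pos'].round(4),'y',R[:,1].round(3),'ang',np.degrees(np.arctan2(R[1,1],R[0,1])).round(2),'z',R[:,2].round(3),s['opening'],s['force'].round(2))
im,c=shot('wrist',sys.argv[1]); hsv=cv2.cvtColor(im[:,:,::-1].copy(),cv2.COLOR_BGR2HSV)
print(c['K'][0,0],c['K'][:2,2],(-c['R'].T@c['t']).round(3))
for nm,lo,hi,z in [('red',(0,150,110),(8,255,255),.16),('blue',(105,120,60),(130,255,255),.125),('green',(40,60,60),(80,255,255),.05),('orange',(7,160,120),(18,255,255),.08)]:
    for ce,st in blob(im,hsv,lo,hi,(0,0,560,420),40)[1]: print(nm,ce.round(1),st,ray(c,ce,z,True).round(4))
E
python3 w.py w1.png
```

```text
t 2.35 tcp [0.5727 0.196  0.302 ] y [ 0.974  0.228 -0.002] ang 13.18 z [-0.001 -0.001 -1.   ] 0.06493517952249193 [-0.01  0.37 -1.31]
325.19226210127806 [278.87930905 211.69387082] [0.556 0.268 0.384]
red [283.9 223.5] [271 207  27  33 856] [0.5754 0.1991 0.16  ]
blue [283.  140.6] [272 129  23  24 434] [0.5619 0.255  0.125 ]
orange [280.1 125. ] [ 248  113   70   35 1385] [0.557  0.2664 0.08  ]
orange [262.2 249. ] [ 251  220   36   59 1230] [0.5672 0.1433 0.08  ]
orange [305.5 249.8] [294 220  22  59 961] [0.61   0.1524 0.08  ]
```

View pics/w1.png

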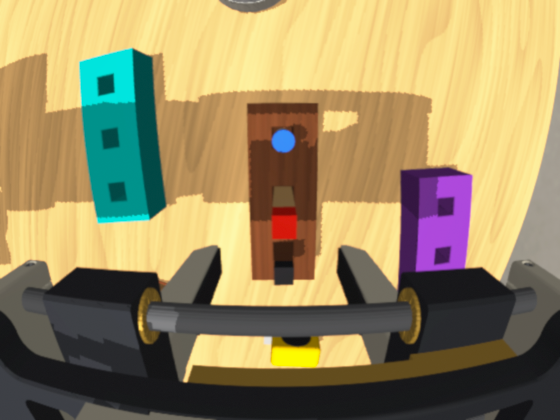

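The wrist view shows the red stick top at (284,223), centred between the fingers and square to the jaws; blue drift at (283,141), sanding stick at (284,272).

Emit:
drive_tool(
  rows="0.002 0.002 -0.02 0 0 0 70;0 0 -0.03 0 0 0 70;0 0 -0.03 0 0 0 70;0 0 -0.03 0 0 0 70;0 0 -0.022 0 0 0 70;0 0 0 0 0 0 70;0 0 0 0 0 0 10;0 0 0 0 0 0 10;0 0 0 0 0 0 10;0 0 0 0 0 0 10;0 0 0 0 0 0 10;0 0 0 0 0 0 10",
  squeeze=40,
)

```text
t: 3.9
tool_pos: [0.5751, 0.1982, 0.1709]
orientation: [1.952, 2.462, 0.0]
force: [0.2, 0.2, 1.5]
opening: 0.0177
```

Emit:
drive_tool(
  rows="0 0 0.01 0 0 0 10;0 0 0.015 0 0 0 10;0 0 0.02 0 0 0 10;0 0 0.025 0 0 0 10;0 0 0.025 0 0 0 10;0 0 0.025 0 0 0 10;0 0 0.02 0 0 0 10;0 0 0 0 0 0 10;0 0 0 0 0 0 10",
)

```text
t: 5.03
tool_pos: [0.5748, 0.198, 0.31]
orientation: [-1.951, -2.461, 0.001]
force: [0.1, -0.3, -1.0]
opening: 0.0177
```

Run:
```python
from h import *
s=robot.read_state();print(s['tool_pos'],s['force'],s['wrist_torque'],s['opening'])
im,c=shot('scene','s1.png'); b=cv2.imread('pics/s1.png')[120:330,180:460]; cv2.imwrite('pics/s1c.png',cv2.resize(b,None,fx=2.6,fy=2.6,interpolation=2))
```

```text
[0.57479526 0.19804773 0.30995133] [ 0.1462215  -0.25506869 -1.00593643] [-0.06374173 -0.02970493 -0.02866125] 0.017670771531149272
```

View pics/s1c.png

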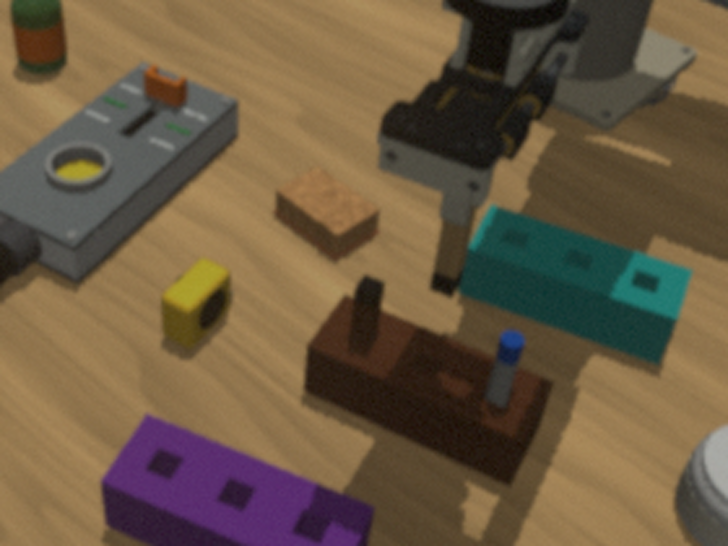

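The stick is out with its black foot clear of the holder; both other tools are still in place. Now to the gate.

Emit:
drive_tool(
  rows="-0.0096 -0.0315 0 0 0 -0.1 10;-0.0096 -0.0315 0 0 0 -0.1 10;-0.0096 -0.0315 0 0 0 -0.1 10;-0.0096 -0.0315 0 0 0 -0.1 10;-0.0096 -0.0315 0 0 0 -0.1 10;-0.0096 -0.0315 0 0 0 -0.1 10;-0.0096 -0.0315 0 0 0 -0.1 10;-0.0096 -0.0315 0 0 0 -0.1 10;-0.0096 -0.0315 0 0 0 -0.1 10;-0.0096 -0.0315 0 0 0 -0.1 10;-0.0096 -0.0315 0 0 0 -0.1 10;-0.0096 -0.0315 0 0 0 -0.1 10;-0.0096 -0.0315 0 0 0 -0.1 10;-0.0096 -0.0315 0 0 0 -0.1 10;0 0 0 0 0 0 10;0 0 0 0 0 0 10",
)

```text
t: 7.08
tool_pos: [0.4405, -0.2424, 0.3098]
orientation: [-1.981, -2.436, -0.0]
force: [-0.0, 0.2, -0.6]
opening: 0.0179
```

```bash
python3 w.py w2.png; python3 -c "
from h import *
shot('scene','s2.png');b=cv2.imread('pics/s2.png')[90:230,150:310]; cv2.imwrite('pics/s2c.png',cv2.resize(b,None,fx=4,fy=4,interpolation=2))"
```

```text
t 7.075 tcp [ 0.4405 -0.2424  0.3098] y [ 0.979  0.204 -0.001] ang 11.76 z [-0.001  0.001 -1.   ] 0.017884013629831608 [-0.03  0.19 -0.64]
325.19226210127806 [278.87930905 211.69387082] [ 0.426 -0.17   0.392]
red [278.5 349.7] [ 253  336   52   28 1341] [ 0.464  -0.3594  0.16  ]
green [341.  155.4] [338 141   7  29 161] [ 0.4965 -0.1888  0.05  ]
green [337.3 230.5] [334 218   7  26 136] [ 0.5129 -0.2711  0.05  ]
green [269.7 365.3] [250 356  46  12 158] [ 0.4762 -0.48    0.05  ]
orange [317.1  42.2] [293  33  50  19 136] [ 0.4445 -0.0838  0.08  ]
orange [311.6 194.6] [300 177  20  45 404] [ 0.4708 -0.2313  0.08  ]
```

View pics/w2.png

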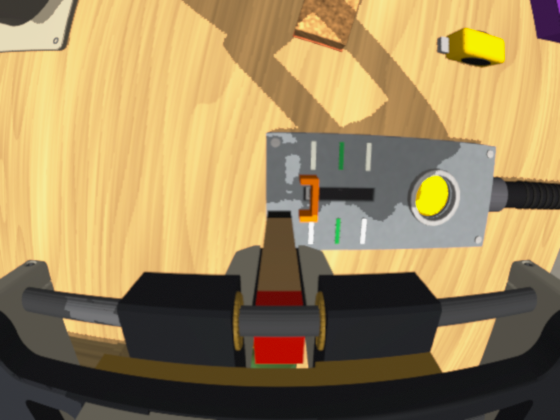

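The wrist view shows the paddle at (311,197) with its pocket facing the stick, slot to (373,194), green marks at (341,155) and (337,230), the stick foot at (279,214). One check of the slot line and foot:

```bash
python3 -c "
from h import *
c=robot.get_calibration('wrist')
for p,z in [((325,193.5),.05),((373,194),.05),((433,196),.05),((309,180),.082),((309,218),.082),((317,198),.082),((279,211),.15),((279,218),.16)]: print(p,ray(c,p,z,True).round(4))"
```

```text
(325, 193.5) [ 0.4897 -0.2327  0.05  ]
(373, 194) [ 0.5429 -0.2218  0.05  ]
(433, 196) [ 0.617  -0.2077  0.05  ]
(309, 180) [ 0.4652 -0.217   0.082 ]
(309, 218) [ 0.4739 -0.2545  0.082 ]
(317, 198) [ 0.477  -0.2329  0.082 ]
(279, 211) [ 0.4393 -0.2352  0.15  ]
(279, 218) [ 0.4398 -0.2378  0.16  ]
```

View pics/s2c.png

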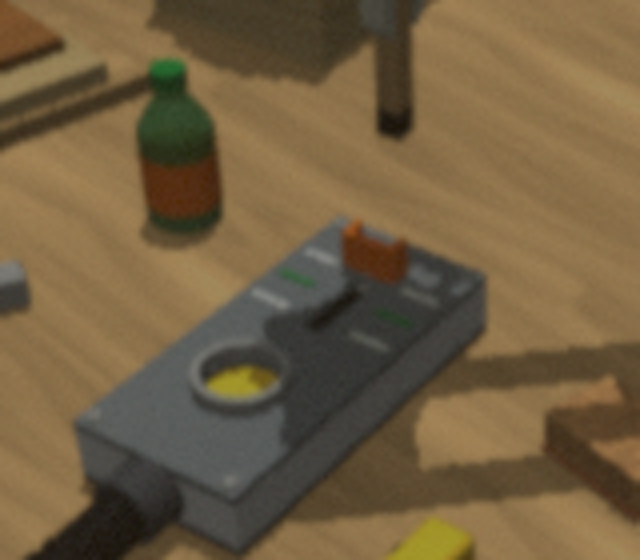

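The slot line passes through the stick's y, so I lower and push straight along it, slowly.

Emit:
drive_tool(
  rows="0 0 -0.025 0 0 0 10;0 0 -0.025 0 0 0 10;0 0 -0.02 0 0 0 10;0 0 -0.015 0 0 0 10;0 0 -0.007 0 0 0 10;0 0 0 0 0 0 10;0.0049 0.001 0 0 0 0 10;0.0049 0.001 0 0 0 0 10;0.0049 0.001 0 0 0 0 10;0.0049 0.001 0 0 0 0 10;0.0049 0.001 0 0 0 0 10;0.0049 0.001 0 0 0 0 10;0.0049 0.001 0 0 0 0 10;0.0049 0.001 0 0 0 0 10;0 0 0 0 0 0 10;0 0 0 0 0 0 10",
  squeeze=50,
)

```text
t: 9.18
tool_pos: [0.4798, -0.2349, 0.2187]
orientation: [-1.982, -2.438, 0.0]
force: [-2.8, -0.8, 0.4]
opening: 0.0177
```

```bash
python3 w.py w3.png; python3 -c "
from h import *
shot('scene','s3.png');b=cv2.imread('pics/s3.png')[90:230,150:310]; b=cv2.resize(b,(480,420),interpolation=2)
w=cv2.imread('pics/w3.png')[120:260,230:340]; cv2.imwrite('pics/s3c.png',cv2.hconcat([b,cv2.resize(w,(320,420),interpolation=2)]))"
```

```text
t 9.175 tcp [ 0.4798 -0.2349  0.2187] y [ 0.979  0.204 -0.   ] ang 11.79 z [-0. -0. -1.] 0.017726460209382698 [-2.82 -0.84  0.42]
325.19226210127806 [278.87930905 211.69387082] [ 0.465 -0.163  0.301]
red [278.7 297.1] [257 291  44  13 551] [ 0.4815 -0.2443  0.16  ]
red [278.4 349.5] [ 254  336   51   28 1315] [ 0.4883 -0.2777  0.16  ]
green [312.  164.9] [308 146   9  39 285] [ 0.4964 -0.1889  0.05  ]
orange [287.4  17.8] [253   7  66  21 201] [ 0.4553 -0.0888  0.08  ]
orange [291.4 211.1] [275 192  27  56 715] [ 0.4858 -0.2207  0.08  ]
```

View pics/s3c.png

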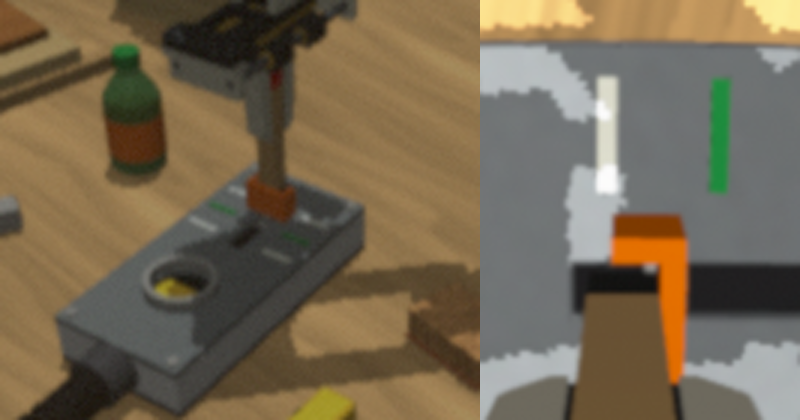

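The stick sits in the pocket and has moved the paddle off its stop; the fingers are well above it. Measuring the paddle's far top edge at wrist pixel (301.5,220):

```bash
python3 -c "
from h import *
c=robot.get_calibration('wrist'); u=np.array([.98,.198,0]); H=np.array([.5047,-.2295,0])
for p,z in [((301.5,215),.082),((300,235),.082),((312.5,147),.05),((312.5,182),.05),((274,185),.05)]:
  X=ray(c,p,z,True); print(p,X.round(4),((X-H)@u).round(4))"
```

```text
(301.5, 215) [ 0.493  -0.2215  0.082 ] -0.0099
(300, 235) [ 0.4953 -0.2362  0.082 ] -0.0106
(312.5, 147) [ 0.4937 -0.1752  0.05  ] -0.0
(312.5, 182) [ 0.4998 -0.2021  0.05  ] 0.0006
(274, 185) [ 0.4707 -0.2106  0.05  ] -0.0296
```

The paddle's far edge is 10 mm short of the green line, so travel is about 17 mm, matching the geometry. 13 mm more to go.

Emit:
drive_tool(
  rows="0.003 0.0006 0 0 0 0 10;0.003 0.0006 0 0 0 0 10;0.003 0.0006 0 0 0 0 10;0.002 0.0004 0 0 0 0 10;0.002 0.0004 0 0 0 0 10;0 0 0 0 0 0 10;0 0 0 0 0 0 10;0 0 0 0 0 0 10;0 0 0 0 0 0 10",
)

```text
t: 10.4
tool_pos: [0.4928, -0.2323, 0.2187]
orientation: [-1.982, -2.438, 0.0]
force: [-3.3, -1.7, -1.2]
opening: 0.0177
```

```bash
python3 w.py w4.png; python3 -c "
from h import *
shot('scene','s4.png');b=cv2.imread('pics/s4.png')[90:230,150:310]; b=cv2.resize(b,(480,420),interpolation=2)
w=cv2.imread('pics/w4.png')[120:260,230:340]; cv2.imwrite('pics/s4c.png',cv2.hconcat([b,cv2.resize(w,(320,420),interpolation=2)]))"
```

```text
t 10.4 tcp [ 0.4928 -0.2323  0.2187] y [ 0.979  0.204 -0.   ] ang 11.78 z [-0.  0. -1.] 0.017695076481168453 [-3.26 -1.67 -1.22]
325.19226210127806 [278.87930905 211.69387082] [ 0.478 -0.16   0.301]
red [278.7 297.1] [257 291  44  14 558] [ 0.4945 -0.2416  0.16  ]
red [278.6 349.4] [ 254  336   51   28 1300] [ 0.5013 -0.275   0.16  ]
green [294.9 165. ] [291 145   8  40 282] [ 0.4964 -0.1891  0.05  ]
orange [276.9  16.5] [238   0  73  27 220] [ 0.4612 -0.0867  0.08  ]
orange [291.3 211.1] [275 192  27  56 720] [ 0.4987 -0.2181  0.08  ]
```

View pics/s4c.png

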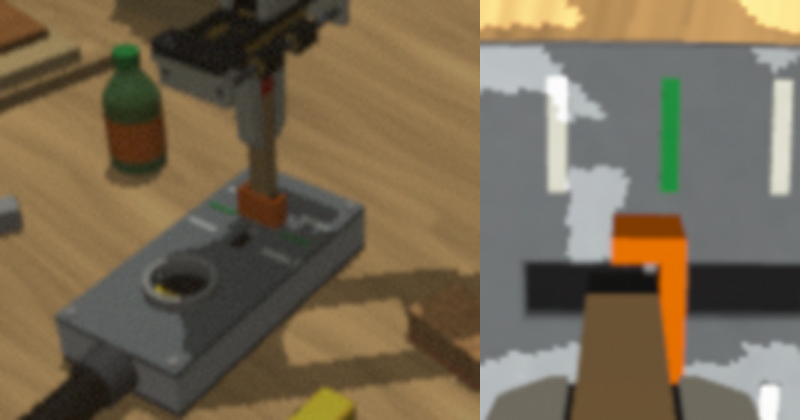

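The paddle is over the green line: it has stayed fixed relative to the stick, so travel is now about 30 mm. The port shows half covered and the fingers are clear of the gate. Handing in.

```bash
python3 -c "
from plant import robot
print(robot.close_job()); s=robot.read_state(); print(s['t'],s['tool_pos'],s['force'],s['opening'])"
```

```text
the job is handed in; nothing more can be done
None
the job is handed in; nothing more can be done
```

I pulled the red-topped stick out of the middle socket, carried it to the dust gate and lowered it into the paddle's pocket. I then pushed the gate about 30 mm along the slot and handed the job in at about 10.4 s, still holding it there. The hand-in gives no verdict, and the state could not be read afterwards, so the final second itself is unchecked.

- **Position:** before the last 13 mm push, the paddle's far edge measured 10 mm short of the green line, about 17 mm of travel. The paddle stayed fixed relative to the stick through that push, and the last picture shows it over the green line.
- **Grip and clearance:** the fingers still held the stick (opening 17.7 mm, 50 N squeeze commanded). The stick's lower end was at about 0.058 m, worked out from the grasp height, and the fingers were clear of the gate in the last picture.
- **Other objects:** nothing else looked disturbed in the pictures I viewed. I did not measure the other objects' positions afterwards.
- **Disagreement:** the wrist force read about 3.7 N along the push, against the 4.5 to 4.8 N expected at half. That is above the 2.5 N needed, and I put the gap down to sensor noise and offset of about 1 N. The picture and the geometry agreed on position, so I relied on those.

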